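# Clear the grease tins, then hold up the bearing with tongs

## Robot

A 6-joint arm with a two-finger parallel gripper is mounted at the origin on the work surface. World frame = base frame: x ahead of the robot, y to its left, z up, the work surface at z = 0. Lengths are in m, angles in rad, forces in N, time in s.
With the tool pointing down it reaches from about 0.325 to 0.775 m from the base axis. Payload 5.5 kg.
Tool frame: the origin (TCP) lies on the mounting face of the last link; the fingertips stand 173 mm ahead of it and the grasp point (between the pads) lies 155 mm ahead of it (env.tcp_to_grasp is the distance from the TCP to the grasp point, in m); z points along the fingers, y is the line along which they close (so a half turn about z gives the same grasp; the last joint's range is limited). The gripper opens to 85 mm and grips with 20 to 120 N. Pads are 22 mm wide; open, the fingers measure 114 mm over their backs; the gripper's body (76 mm by 85 mm) begins 54 mm behind the grasp point. The pads swing forward as they close: fully open they stand 13 mm farther back than shut.
Start: joints at [1.151, 0.091, 1.231, -0, 1.82, -0.057], TCP at [0.213, 0.561, 0.405] pointing down, gripper open.
Joint ranges: [-2.87, 2.87], [-0.86, 2.18], [0.17, 2.46], [-1.51, 4.65], [0.06, 2.69], [-2.65, 2.65]. Speed limits (rad/s): [2.57, 2.57, 3.01, 3.14, 3.14, 3.14].

## Interface

Orientations are given as [roll, pitch, yaw] about the fixed x, y, z axes, in that order (R = Rz(yaw) Ry(pitch) Rx(roll)).
In Python, from rig import get_obs, camera, env gives the robot as it stands.
- The arm moves only by the tool arm_command, never from a script. Its argument "motion" is a list of rows, each a list of 5 numbers: the opening, from 0 (shut) to 1 (fully open), then the shift along the tool's x, y, z in m, then the turn about the tool's z in degrees. In form: [[gripper, dx, dy, dz, yaw], ...]. A call has 1 to 12 rows; each row shifts and turns the commanded pose from where the row before left it, along the tool's axes as they then stand; what a row does not reach is not made up. A row lasts 1/12 s, in which the tool goes at most 41.7 mm and 7.16 degrees, less where a joint would pass 70% of its speed; a pose out of reach is approached as far as the arm can. A call is refused whole if a number of a shift passes 0.0417 or a number of a turn 7.16, either way. A call with a gripper value outside its range is refused whole. The fingers move at their own pace and stop on an object; "squeeze" is the grip in N (left out, the last holds). Time passes only in rows, so rows that do not move let the fingers close. It gives the time, the measured TCP pose, the force, the opening and the grip force at its end, in the units of the state.
- get_obs(): the state, without advancing time (a new reading comes with each control period).
- camera(name): name is "scene" or "top" or "wrist"; returns a dict with "frame" (384x512x3 uint8, red, green, blue), "z_map" (384x512 float32, m along the optical axis (not along the pixel's ray), 0 where there is no reading), "K" (3x3 intrinsics, pixels), "eye" and "rotation" of the camera in the world; the wrist camera has in their place "mount" (4x4, takes a point from camera to tool coordinates, whose origin is the TCP and whose axes are the flange's). Camera axes: x right, y down, z forward; pixel columns grow to the right and rows downward; lengths in m; the calibration is good to about 2 mm. The wrist camera is an equidistant fisheye: a pixel r from the principal point sees the ray r / f radians off the axis. A picture is of the moment at which its call begins: read the wrist's pose just before it.
- env.close_job(): hands the job in; it is judged then, once.
The state is a dict: "time_s": time; "q": joint angles; "dq": joint speeds; "tau": joint torques, N m; "ee_pos": TCP position; "tool_rot": TCP orientation; "wrist_force": force on the tool from outside, world axes, zero at the start; "ft_torque": the same for the moment, N m; "finger_gap": finger opening in m; "grip_force": force on a finger pad.
Only numpy, scipy, OpenCV 4.12 (cv2) and the standard library are available. Lean on these libraries where they do the work, as an engineer would, in place of code of your own. Each camera call takes 0.05 s, during which the arm holds its last target. There are 200 camera calls.

## Task

Two grease tins crowd the freshly greased bearing on its little stand: first put both on the low wooden shelf beside the tin already there, so that all three stand upright in one straight row along the middle of the board, no more than a finger's width (about 15 mm) between neighbours. Then pick up the spring tongs, close their jaws on the bearing and lift it to about 15 cm above the bench; only the tongs may touch the bearing, never the gripper or arm, and do not let it fall. Finish while holding the bearing still in the raised, squeezed tongs, and leave the tape, cleaner bottle and screwdriver alone.

Things in the scene. Friction and masses are not known exactly. Their poses are not given: they have to be found in the camera images.
- shelf: low fixed plywood shelf on the bench, at the robot's right. Board 320 mm long (own x) by 90 mm (own y), its flat top 50 mm above the bench; a strip along its -y edge (10 mm thick, own y -55 to -45 mm) stands 14 mm above the board. Origin on the bench under the middle of the board; z up
- tin_row: closed upright tin, 54 mm diameter, 80 mm tall, 150 to 310 g, already standing on the shelf's middle line (anywhere from 95 mm one side of the middle to 95 mm the other). Origin at the centre of its underside, z up
- tin_a: same kind of tin, standing on the bench close beside the stand, on the stand's +y side. Origin at the centre of its underside, z up
- tin_b: same kind of tin, on the stand's -y side. Origin at the centre of its underside, z up
- stand: small fixed aluminium stand: foot 44 mm diameter and 8 mm high, post 24 mm diameter, flat top 30 mm above the bench. Origin on the bench on its axis; its +y axis points roughly to tin_a
- bearing: steel ball bearing, plain disc 36 mm diameter and 24 mm tall, 85 to 170 g, lying loose and level on the stand's top. Origin at the centre of its underside
- tongs: spring tongs lying on their side, so the two arms close horizontally; 30 mm tall, about 225 mm long, 140 g. x points to the jaws, y to the left arm, z up. Origin on the underside, on the middle line, below the middle of the grip panels; the arms pivot on a pin 90 mm behind it (-x), the jaws are 110 mm ahead (+x). Both arms move together, mirror-wise, and spring open
- tongs_grip (a point): point midway between the rubber grip panels (one outside each arm, 56 mm long, 30 mm tall), on the middle line, 15 mm above the underside. Panels 63 mm across when free. Squeezing takes about 3 N at first, 5 N at 55 mm, 7 N at 44 mm, where the jaws close on the bearing; then grip harder (25 to 40 N) for a firm hold
- tongs_jaw (a point): point midway between the two jaws, 110 mm ahead of tongs_grip, 15 mm above the tongs' underside: the bearing's axis should stand here. Each jaw is a shallow upright V, 24 mm tall (3 to 27 mm above the underside) and about 32 mm long, that centres the bearing
- tong_left: left arm of the tongs (+y side) with its grip panel and jaw. Origin on the pin axis, at the underside. Jaws travel 2.2 times as far as the panels: free, they stand about 80 mm apart inside (67 mm at their lips); with the panels at 55 mm about 62 mm (49 mm)
- tong_right: right arm of the tongs, the mirror image. Origin on the pin axis, at the tongs' underside
- tape: roll of tape, 96 mm diameter, 25 mm tall, lying flat at the far side. Leave alone
- cleaner: white cleaner bottle, 60 mm diameter, 150 mm tall. Leave alone
- screwdriver: screwdriver lying at the far side. Leave alone
Mind the look-alikes: they are no part of the job. Leave any green or red look-alike of the tin_a alone.

How it is judged:
On the way, in this order (a step that is already met when the one before it is completed fails the run):
1. all three tins stand upright on the shelf in one close straight row, let go (y of tin_row in the frame of shelf between -0.014 and 0.014 m and z of tin_row in the frame of shelf between 0.045 and 0.056 m and x of tin_row in the frame of shelf between -0.15 and 0.15 m and angle between each of tin_row, tin_a, tin_b's own z axis and vertical below 0.1 rad and linear speed of each of tin_row, tin_a, tin_b below 0.03 m/s and contact force between each of the arm, the fingers and tin_row below 0.1 N and y of tin_a in the frame of shelf between -0.014 and 0.014 m and z of tin_a in the frame of shelf between 0.045 and 0.056 m and x of tin_a in the frame of shelf between -0.15 and 0.15 m and contact force between each of the arm, the fingers and tin_a below 0.1 N and y of tin_b in the frame of shelf between -0.014 and 0.014 m and z of tin_b in the frame of shelf between 0.045 and 0.056 m and x of tin_b in the frame of shelf between -0.15 and 0.15 m and contact force between each of the arm, the fingers and tin_b below 0.1 N and ((horizontal distance between tin_row and tin_a below 0.08 m and horizontal distance between tin_a and tin_b below 0.08 m) or (horizontal distance between tin_row and tin_a below 0.08 m and horizontal distance between tin_row and tin_b below 0.08 m) or horizontal distance between each of tin_row, tin_a and tin_b below 0.08 m)), for 0.2 s.
2. the gripper holds the tongs and both jaws press on the bearing (contact force between each of tong_left, tong_right and bearing above 0.5 N and contact force between the fingers and tongs above 3 N), for 0.2 s.
At the end, for the whole second after the job is handed in: Bearing held still by both tongs jaws (over 0.5 N each), underside over 110 mm up, robot not touching it; gripper squeezes the raised tongs (over 3 N). All three tins upright on the shelf, untouched, within 14 mm of its middle line, neighbouring centres under 80 mm apart (all of step 1 and all of step 2 and height (world z) of bearing above 0.11 m and height (world z) of tongs above 0.09 m and linear speed of bearing below 0.03 m/s and contact force between each of the arm, the fingers and bearing below 0.1 N and horizontal distance between bearing and tongs_jaw below 0.02 m); the arm keeps its last pose, push and grip.
It fails at once if the gripper or arm touches the bearing (contact force between any of the fingers, the arm and bearing above 0.5 N).
It fails at once if the bearing falls off (height (world z) of bearing below 0.02 m).
It fails at once if a bystander (tape, cleaner bottle, screwdriver) is moved over 30 mm (distance of any of tape, cleaner, screwdriver from where it was at the start of the episode above 0.03 m).
It also fails if it takes over 72 s, if anything falls off the work surface, if the arm or the gripper's body presses on something with over 40 N, if the wrist force passes 120 N, or if a joint passes its speed limit or range.

## Working session

There is one attempt and no reset: what is moved stays moved. The work goes in short steps, Python scripts to look and compute and a tool call to move; the robot and the scene stay as the last step left them, time stands still between calls to the robot, and variables do not carry over. Pictures are saved under pics/ and viewed, at most 10 in all, crops included, and the job is handed in when it is done.

Besides the shell and the picture viewer there is one more tool, called after ">>>" in YAML: its name, and indented under it one key for each argument. arm_command: Moves the arm, as the interface text tells. Its arguments: {"type":"object","properties":{"motion":{"type":"array","items":{"type":"array","items":{"type":"number"}}},"squeeze":{"type":"number"}},"required":["motion"]}

```bash
mkdir -p pics
cat > h.py <<'E'
import numpy as np, cv2
from rig import get_obs, camera, env
def save(n,f): cv2.imwrite('pics/'+n+'.png', cv2.cvtColor(f,cv2.COLOR_RGB2BGR))
E
python3 - <<'E'
from h import *
a=camera('top');b=camera('scene')
import pickle;pickle.dump((a,b),open('v0.pkl','wb'))
save('top0',cv2.resize(a['frame'],(800,600)));save('scene0',cv2.resize(b['frame'],(800,600)))
o=get_obs();print(o)
for c in (a,b):print(c['K'],c['eye'],c['rotation'])
E
```

```text
{'time_s': 0.1, 'q': array([ 1.15128783e+00,  9.18197164e-02,  1.23177947e+00, -1.68045007e-05,
        1.81981481e+00, -5.67048270e-02]), 'dq': array([-4.30135099e-04, -2.74104051e-03, -4.18555096e-03, -2.41991049e-05,
        2.86484465e-04, -9.70114963e-04]), 'tau': array([ 1.93607862e-03, -4.60216427e+01, -4.19218934e+01, -1.92515945e-04,
        1.06306822e-02, -1.42714009e-05]), 'ee_pos': array([0.21296787, 0.56099195, 0.40363411]), 'tool_rot': array([-3.13977332e+00, -8.69557940e-05,  2.77878478e+00]), 'wrist_force': array([0.25222732, 0.67848656, 0.02810515]), 'ft_torque': array([ 0.00446054,  0.03265361, -0.02343381]), 'grip_force': 0.0, 'finger_gap': 0.0854757185687262}
[[404.788928     0.         251.80847837]
 [  0.         404.788928   189.5314212 ]
 [  0.           0.           1.        ]] [0.45217916 0.06532519 1.01118643] [-2.99543365  0.02518512 -1.59672763]
[[496.61470903   0.         255.79478448]
 [  0.         496.61470903 189.40710122]
 [  0.           0.           1.        ]] [1.59134502 0.23419261 0.79398818] [-2.18294434  0.00921808  1.70185983]
```

View pics/top0.png

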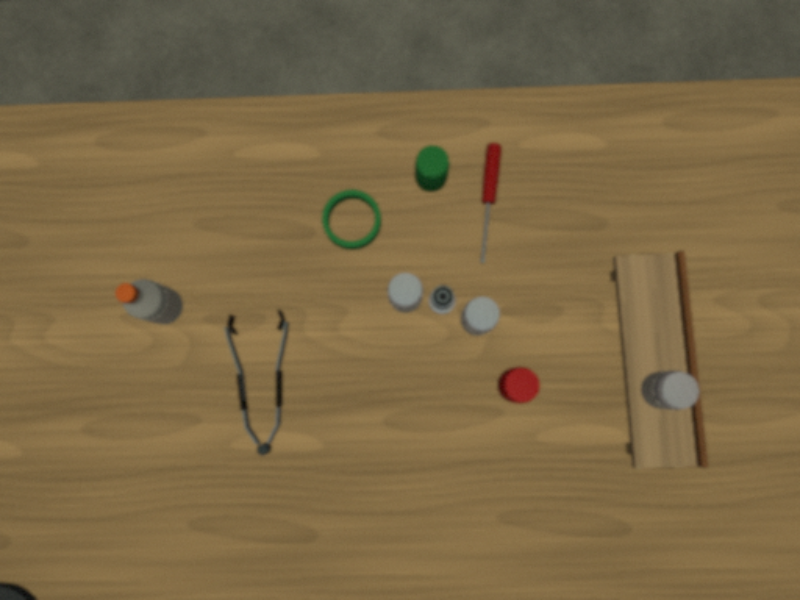

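View pics/scene0.png

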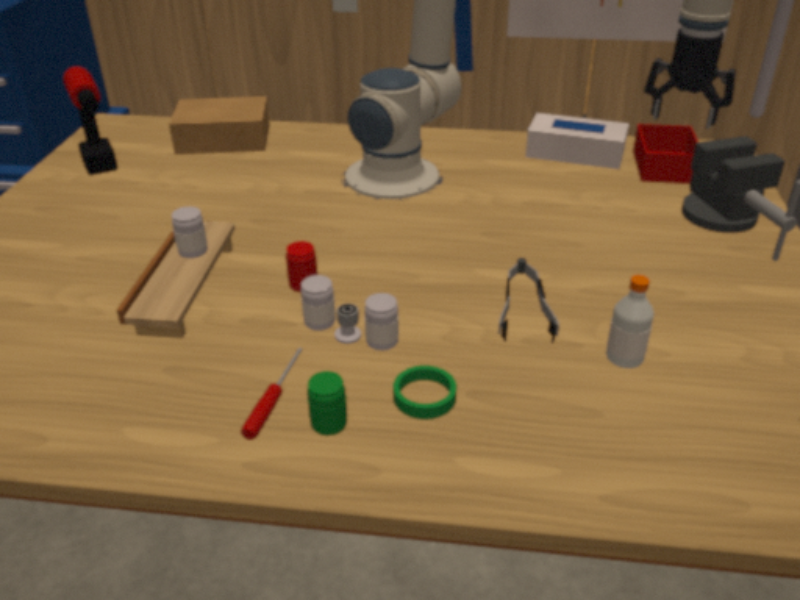

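In the top view, tin_a is at about (405,291), the bearing at (443,299), tin_b at (481,314), tin_row at (678,390) on the shelf, and the tongs at (262,385) with jaws up the picture (+x). The look-alikes are the red tin at (520,385) and the green one at (432,165). The two white tins beside the stand fit the description, since they have the same colour as tin_row. Next I'll measure from both views and take one confirming crop.

```bash
cat >> h.py <<'E'
from scipy.spatial.transform import Rotation as R
def cloud(c):
    h,w=c['z_map'].shape;v,u=np.mgrid[:h,:w];z=c['z_map'];K=c['K']
    p=np.stack([(u-K[0,2])/K[0,0]*z,(v-K[1,2])/K[1,1]*z,z],-1)
    P=p@R.from_euler('xyz',c['rotation']).as_matrix().T+c['eye']; P[z==0]=np.nan
    return P
def circ(p):
    return cv2.minEnclosingCircle(p[:,:2].astype(np.float32))
E
cat > m.py <<'E'
from h import *
import pickle;a,b=pickle.load(open('v0.pkl','rb'))
A,B=cloud(a),cloud(b)
s=0.64
print('bench',np.nanmedian(A[250:300,200:300,2]),np.nanmedian(B[330:350,250:300,2]))
for n,(u,v) in dict(a=(405,291),b=(481,314),bear=(443,299),row=(678,390)).items():
    q=A[int(v*s),int(u*s)]
    for nm,C in (('top',A),('scene',B)):
        d=np.hypot(*(C[...,:2]-q[:2]).transpose(2,0,1))<(0.04 if n!='bear' else 0.026)
        P=C[d]; zt=np.percentile(P[:,2],97 if nm=='top' else 95)
        T=P[abs(P[:,2]-zt)<.006]
        lo,hi=np.percentile(T[:,:2],[2,98],axis=0)
        print(n,nm,q.round(3),'ztop',zt.round(4),'ctr',((lo+hi)/2).round(4),(hi-lo).round(3),len(T), circ(T))
# shelf board
for nm,C in (('top',A),('scene',B)):
    sh=(C[...,1]<-.15)&(abs(C[...,2]-.05)<.008)&(C[...,0]>.2)&(C[...,0]<.75)
    n,l,st,ce=cv2.connectedComponentsWithStats(sh.astype(np.uint8))
    k=1+st[1:,4].argmax();P=C[l==k]
    r=cv2.minAreaRect(P[:,:2].astype(np.float32));print('shelf',nm,r,np.median(P[:,2]))
    t=(C[...,1]>.15)&(C[...,1]<.42)&(C[...,0]>.15)&(C[...,0]<.6)&(C[...,2]>.015)&(C[...,2]<.05)
    n,l,st,ce=cv2.connectedComponentsWithStats(t.astype(np.uint8))
    for k in np.argsort(-st[1:,4])[:4]+1:
        P=C[l==k];print(' tong',nm,len(P),P.min(0).round(3),P.max(0).round(3),np.percentile(P[:,2],90))
save('crop0',np.hstack([cv2.resize(a['frame'][150:230,230:330],(400,320),interpolation=cv2.INTER_CUBIC),cv2.resize(a['frame'][190:300,130:230],(364,400),interpolation=cv2.INTER_CUBIC)[:320]]))
E
python3 m.py
```

```text
bench -0.0005925933975465814 -0.019733028407297293
a top [0.597 0.068 0.082] ztop 0.0821 ctr [0.6011 0.0693] [0.045 0.044] 345 ((0.6017025113105774, 0.06935504823923111), 0.025181077420711517)
a scene [0.597 0.068 0.082] ztop 0.0798 ctr [0.603  0.0661] [0.046 0.045] 204 ((0.6030213832855225, 0.06509876251220703), 0.026724055409431458)
b top [ 0.561 -0.041  0.082] ztop 0.0821 ctr [ 0.5607 -0.0446] [0.044 0.043] 349 ((0.5614594221115112, -0.043998707085847855), 0.02478957362473011)
b scene [ 0.561 -0.041  0.082] ztop 0.0793 ctr [ 0.5637 -0.0472] [0.047 0.044] 190 ((0.56342613697052, -0.04776037484407425), 0.027399899438023567)
bear top [0.588 0.011 0.052] ztop 0.0562 ctr [0.5918 0.0124] [0.031 0.031] 170 ((0.5920653343200684, 0.01228470541536808), 0.017933372408151627)
bear scene [0.588 0.011 0.052] ztop 0.0547 ctr [0.5939 0.0079] [0.033 0.032] 104 ((0.5942957997322083, 0.008353333920240402), 0.018985852599143982)
row top [ 0.443 -0.299  0.129] ztop 0.1309 ctr [ 0.4421 -0.3026] [0.044 0.045] 434 ((0.44232475757598877, -0.3027969002723694), 0.02581319399178028)
row scene [ 0.443 -0.299  0.129] ztop 0.1284 ctr [ 0.444  -0.3063] [0.048 0.044] 152 ((0.4457457661628723, -0.309856653213501), 0.028544947504997253)
shelf top ((0.48994165658950806, -0.30390411615371704), (0.3201288878917694, 0.09392714500427246), 1.1302565336227417) 0.04891481668279607
 tong top 541 [0.359 0.258 0.015] [0.582 0.355 0.033] 0.02959029710399874
shelf scene ((0.49049583077430725, -0.3071646988391876), (0.09986954182386398, 0.33050599694252014), 89.50948333740234) 0.048543651031570656
 tong scene 337 [0.36  0.255 0.015] [0.585 0.352 0.031] 0.02841351567375845
```

View pics/crop0.png

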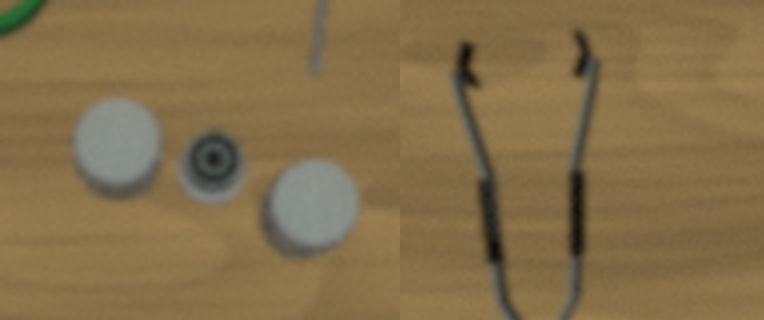

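The crop confirms two white tins beside the grey ringed bearing on its stand (crop 213,158), and the tongs open with their jaws up. Next I'll get the shelf yaw and the tongs pose more precisely.

```bash
cat > m2.py <<'E'
from h import *
import pickle,sys;a,b=pickle.load(open(sys.argv[1] if len(sys.argv)>1 else 'v0.pkl','rb'))
for nm,c in (('top',a),('scene',b)):
    C=cloud(c)
    box=(C[...,1]<-.2)&(C[...,1]>-.42)&(C[...,0]>.25)&(C[...,0]<.75)
    st=C[box&(C[...,2]>.0575)&(C[...,2]<.068)&(C[...,1]<-.33)]
    bd=C[box&(abs(C[...,2]-.05)<.006)]
    print(nm,'strip',len(st),np.polyfit(st[:,0],st[:,1],1) if len(st)>10 else '', 'ends',bd[:,0].min(),bd[:,0].max())
    xs=np.arange(.35,.63,.015);e=[]
    for x in xs:
        s=bd[abs(bd[:,0]-x)<.008]
        if len(s)>5:e.append((x,s[:,1].max(),s[:,1].min()))
    e=np.array(e);f=np.polyfit(e[:,0],e[:,1],1);print(' +y edge',f,'at .49',np.polyval(f,.49),'yaw',np.degrees(np.arctan(f[0])),e[::4].round(3).tolist())
    P=C[(C[...,1]>.2)&(C[...,1]<.42)&(C[...,0]>.3)&(C[...,0]<.6)&(C[...,2]>.012)&(C[...,2]<.045)]
    m=[]
    for x in np.arange(.40,.575,.01):
        s=P[abs(P[:,0]-x)<.006];y0=.306
        l,r=s[s[:,1]>y0],s[s[:,1]<y0]
        if len(l)>2 and len(r)>2:m.append((x,(np.median(l[:,1])+np.median(r[:,1]))/2,np.median(l[:,1])-np.median(r[:,1])))
    m=np.array(m);f=np.polyfit(m[:,0],m[:,1],1)
    print(' tong axis',f,'yaw',np.degrees(np.arctan(f[0])),'y@.45',np.polyval(f,.45),'xrange',np.percentile(P[:,0],[1,99]),m[::3].round(3).tolist())
    pn=P[P[:,0]<P[:,0].min()+.016];print(' pin',pn.mean(0))
    scr=C[(C[...,1]<0)&(C[...,1]>-.12)&(C[...,0]>.6)&(C[...,0]<.8)&(C[...,2]>.006)&(C[...,2]<.04)];print(' scr',scr.min(0),scr.max(0))
E
python3 m2.py
```

```text
top strip 636 [ 0.01614758 -0.36017993] ends 0.32962894500669926 0.6501106805124768
 +y edge [ 0.01407566 -0.26475959] at .49 -0.2578625163457148 yaw 0.8064224558575158 [[0.35, -0.26, -0.352], [0.41, -0.259, -0.35], [0.47, -0.258, -0.35], [0.53, -0.256, -0.35], [0.59, -0.257, -0.348]]
 tong axis [0.06820603 0.26824161] yaw 3.9018743033848757 y@.45 0.29893432418027516 xrange [0.36203424 0.57701936] [[0.4, 0.296, 0.044], [0.43, 0.298, 0.053], [0.46, 0.299, 0.058], [0.49, 0.302, 0.061], [0.52, 0.304, 0.077], [0.55, 0.306, 0.089]]
 pin [0.36758219 0.29331003 0.02611086]
 scr [ 0.60167301 -0.0871475   0.00600451] [ 7.99666991e-01 -2.55630584e-04  3.18008060e-02]
scene strip 237 [ 0.0168685  -0.36429515] ends 0.32532903873949914 0.6558293410740168
 +y edge [ 0.01482543 -0.26889175] at .49 -0.2616272941698975 yaw 0.8493722824475279 [[0.35, -0.264, -0.318], [0.41, -0.263, -0.355], [0.47, -0.262, -0.354], [0.53, -0.261, -0.353], [0.59, -0.261, -0.354]]
 tong axis [0.07024987 0.26346185] yaw 4.018419119490404 y@.45 0.29507428518182066 xrange [0.36445958 0.58167353] [[0.4, 0.292, 0.041], [0.45, 0.295, 0.056], [0.48, 0.297, 0.059], [0.51, 0.3, 0.07], [0.54, 0.302, 0.085], [0.57, 0.302, 0.084]]
 pin [0.37019381 0.290513   0.02257214]
 scr [ 0.6000379  -0.09040123  0.00664671] [ 0.79989446 -0.00097399  0.0381407 ]
```

>>> arm_command:
  motion:
    - [1, 0, -0.04, 0, 7.1]
    - [1, 0, -0.04, 0, 7.1]
    - [1, 0, -0.04, 0, 7.1]
    - [1, 0, -0.04, 0, 7.1]
    - [1, 0, -0.04, 0, 7.1]
    - [1, 0, -0.04, 0, 7.1]
    - [1, 0, -0.03, 0, 7.1]
    - [1, 0, 0, 0, 7.1]
    - [1, 0, 0, 0, 7.1]
    - [1, 0, 0, 0, 7.1]
    - [1, 0, 0, 0, 7.1]
    - [1, 0, 0, 0, 7.1]

```text
time_s: 1.1
ee_pos: [0.0409, 0.3645, 0.4044]
tool_rot: [3.142, 0.0, 1.29]
wrist_force: [-0.4, -0.2, 0.0]
finger_gap: 0.0855
grip_force: 0.0
```

>>> arm_command:
  motion:
    - [1, 0, 0, 0, 3.4]
    - [1, -0.006, 0.039, 0, 0]
    - [1, -0.006, 0.039, 0, 0]
    - [1, -0.006, 0.039, 0, 0]
    - [1, -0.006, 0.039, 0, 0]
    - [1, -0.006, 0.039, 0, 0]
    - [1, -0.006, 0.039, 0, 0]
    - [1, -0.006, 0.039, 0, 0]
    - [1, -0.006, 0.039, 0, 0]
    - [1, -0.006, 0.039, 0, 0]
    - [1, -0.006, 0.039, 0, 0]
    - [1, -0.006, 0.039, 0, 0]

```text
time_s: 2.1
ee_pos: [0.4262, 0.16, 0.4043]
tool_rot: [-3.141, 0.0, 1.236]
wrist_force: [0.3, 1.2, 1.0]
finger_gap: 0.0854
grip_force: 0.0
```

```bash
cat > d.py <<'E'
from h import *
import sys
o=get_obs();p=o['ee_pos'];ps=o['tool_rot'][2]
x,y,z,t=map(float,sys.argv[1:5]);t=np.radians(t);D=np.array([x,y,z])-p
print('ee',p.round(4),'psi',np.degrees(ps).round(2),'q',o['q'].round(2),'| turn',np.degrees(ps-t).round(2),'then dx %.4f dy %.4f dz %.4f'%(np.cos(t)*D[0]+np.sin(t)*D[1],np.sin(t)*D[0]-np.cos(t)*D[1],-D[2]))
E
python3 d.py .602 .0675 .205 70.5
```

```text
ee [0.4262 0.16   0.4043] psi 70.82 q [ 0.28 -0.3   1.6   0.    1.85  0.62] | turn 0.32 then dx -0.0285 dy 0.1966 dz 0.1993
```

>>> arm_command:
  motion:
    - [1, -0.005, 0.035, 0.02, 0.3]
    - [1, -0.005, 0.035, 0.02, 0]
    - [1, -0.005, 0.035, 0.02, 0]
    - [1, -0.005, 0.035, 0.02, 0]
    - [1, -0.005, 0.035, 0.02, 0]
    - [1, -0.0035, 0.0216, 0, 0]
    - [1, 0, 0, 0.02, 0]
    - [1, 0, 0, 0.02, 0]
    - [1, 0, 0, 0.02, 0]
    - [1, 0, 0, 0.02, 0]
    - [1, 0, 0, 0.018, 0]
    - [1, 0, 0, 0, 0]

```text
time_s: 3.1
ee_pos: [0.5991, 0.0693, 0.2011]
tool_rot: [-3.133, 0.003, 1.231]
wrist_force: [0.2, 0.2, -0.4]
finger_gap: 0.085
grip_force: 0.0
```

```bash
python3 - <<'E'
from h import *
c=camera('wrist'); save('w1',cv2.resize(c['frame'],(640,480))); print(c['K'],c['mount'])
E
python3 d.py .602 .0675 .205 70.5
```

```text
[[297.31863964   0.         258.97169934]
 [  0.         297.31863964 191.91395543]
 [  0.           0.           1.        ]] [[ 3.59698046e-04 -9.53758954e-01 -3.00572334e-01  7.56902149e-02]
 [ 9.99999807e-01  1.91027523e-04  5.90552574e-04 -6.59128368e-04]
 [-5.05827217e-04 -3.00572489e-01  9.53758839e-01  3.12381295e-02]
 [ 0.00000000e+00  0.00000000e+00  0.00000000e+00  1.00000000e+00]]
ee [0.5997 0.0694 0.2036] psi 70.56 q [ 0.06  0.16  1.52 -0.    1.47  0.4 ] | turn 0.06 then dx -0.0010 dy 0.0028 dz -0.0014
```

View pics/w1.png

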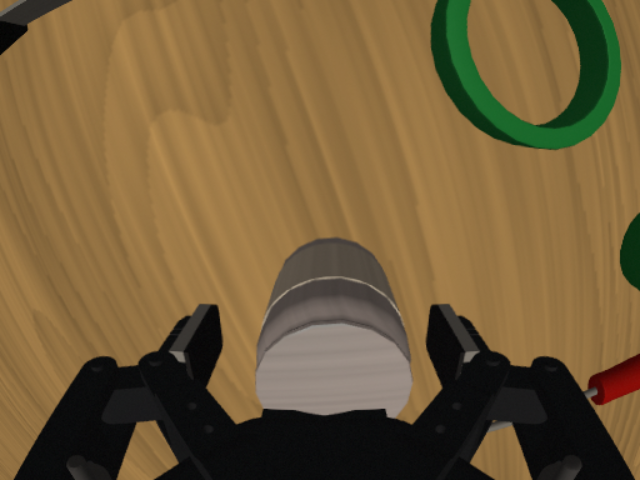

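The tin sits centred between the pads (tin at 333,370; pads at 205 and 450). Closing now.

>>> arm_command:
  motion:
    - [0, 0, 0, 0, 0]
    - [0, 0, 0, 0, 0]
    - [0, 0, 0, 0, 0]
    - [0, 0, 0, 0, 0]
    - [0, 0, 0, 0, 0]
    - [0, 0, 0, 0, 0]
    - [0, 0, 0, -0.01, 0]
    - [0, 0, 0, -0.03, 0]
    - [0, 0, 0, -0.03, 0]
    - [0, 0, 0, -0.03, 0]
    - [0, 0, 0, -0.02, 0]
  squeeze: 40

```text
time_s: 4.07
ee_pos: [0.6006, 0.0695, 0.3304]
tool_rot: [3.139, -0.001, 1.232]
wrist_force: [1.2, 0.1, -1.4]
finger_gap: 0.0525
grip_force: 43.1
```

```bash
python3 d.py .505 -.3045 .33 0.9
```

```text
ee [0.6006 0.0695 0.3304] psi 70.56 q [ 0.06  0.1   1.35 -0.    1.69  0.4 ] | turn 69.66 then dx -0.1015 dy 0.3724 dz 0.0004
```

>>> arm_command:
  motion:
    - [0, 0, 0, -0.01, 7]
    - [0, 0, 0, -0.01, 7]
    - [0, 0, 0, -0.01, 7]
    - [0, 0, 0, 0, 7]
    - [0, 0, 0, 0, 7]
    - [0, 0, 0, 0, 7]
    - [0, 0, 0, 0, 7]
    - [0, 0, 0, 0, 7]
    - [0, 0, 0, 0, 7]
    - [0, 0, 0, 0, 6.7]
    - [0, -0.008, 0.03, 0, 0]
    - [0, -0.008, 0.03, 0, 0]

```text
time_s: 5.07
ee_pos: [0.5854, 0.0098, 0.3564]
tool_rot: [-3.142, 0.001, 0.018]
wrist_force: [0.6, -0.8, -2.1]
finger_gap: 0.0526
grip_force: 43.2
```

>>> arm_command:
  motion:
    - [0, -0.01, 0.038, 0, 0]
    - [0, -0.01, 0.038, 0, 0]
    - [0, -0.01, 0.038, 0, 0]
    - [0, -0.01, 0.038, 0, 0]
    - [0, -0.01, 0.038, 0, 0]
    - [0, -0.01, 0.038, 0, 0]
    - [0, -0.01, 0.038, 0, 0]
    - [0, -0.01, 0.03, 0, 0]
    - [0, 0, 0.01, 0, 0]
    - [0, 0, 0.005, 0, 0]
    - [0, 0, 0, 0, 0]

```text
time_s: 5.98
ee_pos: [0.5102, -0.3035, 0.3565]
tool_rot: [-3.141, 0.0, 0.014]
wrist_force: [-0.2, 1.1, -2.5]
finger_gap: 0.0524
grip_force: 43.3
```

```bash
python3 d.py .506 -.3045 .256 0.9
```

```text
ee [ 0.5102 -0.3035  0.3565] psi 0.79 q [-0.59  0.07  1.34  0.    1.73  0.96] | turn -0.11 then dx -0.0042 dy 0.0009 dz 0.1005
```

>>> arm_command:
  motion:
    - [0, -0.004, 0.001, 0.03, 0]
    - [0, 0, 0, 0.03, 0]
    - [0, 0, 0, 0.02, 0]
    - [0, 0, 0, 0.01, 0]
    - [0, 0, 0, 0.005, 0]
    - [0, 0, 0, 0.003, 0]
    - [0, 0, 0, 0, 0]
    - [0, 0, 0, 0, 0]

```text
time_s: 6.65
ee_pos: [0.5068, -0.3039, 0.2606]
tool_rot: [3.14, -0.002, 0.016]
wrist_force: [0.1, 0.5, -2.9]
finger_gap: 0.0526
grip_force: 43.4
```

```bash
python3 d.py .506 -.3045 .255 0.9;python3 - <<'E'
from h import *
print(get_obs()['wrist_force'])
C=cloud(camera('scene'));
for x,y in((.4435,-.305),(.506,-.3045)):
    d=np.hypot(C[...,0]-x,C[...,1]-y)<.035;P=C[d];T=P[(P[:,2]>.12)&(P[:,2]<.14)];print(np.percentile(T[:,:2],[2,98],axis=0).mean(0),np.percentile(P[:,2],[80,90]),len(T))
E
```

```text
ee [ 0.5068 -0.3039  0.2606] psi 0.89 q [-0.6   0.08  1.49 -0.    1.56  0.96] | turn -0.01 then dx -0.0008 dy 0.0006 dz 0.0056
[ 0.10285812  0.5278352  -2.88882027]
[ 0.43992677 -0.30553991] [0.07031768 0.11814466] 27
[ 0.50859419 -0.30460152] [0.26215546 0.45554348] 223
```

>>> arm_command:
  motion:
    - [0, -0.001, 0.001, 0.003, 0]
    - [0, 0, 0, 0.002, 0]
    - [0, 0, 0, 0.001, 0]
    - [0, 0, 0, 0, 0]

```text
time_s: 7.03
ee_pos: [0.506, -0.3047, 0.259]
tool_rot: [3.139, -0.006, 0.016]
wrist_force: [-5.0, 7.1, 17.8]
finger_gap: 0.0526
grip_force: 45.2
```

>>> arm_command:
  motion:
    - [0, 0, 0, -0.004, 0]
    - [0.2, 0, 0, 0, 0]
    - [1, 0, 0, 0, 0]
    - [1, 0, 0, 0, 0]
    - [1, 0, 0, 0, 0]
    - [1, 0, 0, 0, 0]
    - [1, 0, 0, -0.02, 0]
    - [1, 0, 0, -0.04, 0]
    - [1, 0, 0, -0.04, 0]
    - [1, 0.005, -0.02, -0.03, 0]
    - [1, 0.01, -0.04, 0, 0]
    - [1, 0.01, -0.04, 0, 0]

```text
time_s: 8.03
ee_pos: [0.5287, -0.2047, 0.3899]
tool_rot: [3.139, -0.005, 0.012]
wrist_force: [1.5, 0.4, -0.5]
finger_gap: 0.0853
grip_force: 0.0
```

```bash
cat > look.py <<'E'
from h import *
import pickle,sys
a,b=camera('top'),camera('scene');pickle.dump((a,b),open('v1.pkl','wb'))
for nm,c in(('top',a),('scene',b)):
    C=cloud(c);m=(abs(C[...,2]-.129)<.008)&(C[...,1]<-.25)&(C[...,0]>.3)&(C[...,0]<.75)
    n,l,st,ce=cv2.connectedComponentsWithStats(m.astype(np.uint8))
    for k in range(1,n):
        P=C[l==k]
        if len(P)>40:print(nm,'row',np.percentile(P[:,:2],[2,98],axis=0).mean(0).round(4),np.median(P[:,2]).round(4),len(P),circ(P))
    for n,x,y,h in(('b',.5615,-.046,.08),('bear',.593,.010,.054)):
        P=C[np.hypot(C[...,0]-x,C[...,1]-y)<(.04 if n=='b' else .026)];T=P[abs(P[:,2]-h)<.006]
        if len(T):print(nm,n,np.percentile(T[:,:2],[2,98],axis=0).mean(0).round(4),len(T))
save(sys.argv[1],cv2.resize(a['frame'],(800,600)))
E
python3 look.py t1; python3 d.py .5625 -.046 .207 70.5
```

```text
top row [ 0.4938 -0.3156] 0.129 104 ((0.4937092959880829, -0.3142874836921692), 0.01909538544714451)
top row [ 0.442  -0.3025] 0.1287 429 ((0.44191092252731323, -0.30312785506248474), 0.025439435616135597)
top b [ 0.561  -0.0438] 359
top bear [0.5917 0.0124] 173
scene row [ 0.4763 -0.3064] 0.1283 341 ((0.47595101594924927, -0.3056747317314148), 0.05696849152445793)
scene b [ 0.5635 -0.0477] 182
scene bear [0.5935 0.0081] 107
ee [ 0.5299 -0.2001  0.3876] psi 1.2 q [-0.42 -0.    1.36  0.    1.79  1.13] | turn -69.3 then dx 0.1562 dy -0.0207 dz 0.1806
```

>>> arm_command:
  motion:
    - [1, 0, 0, 0, -7]
    - [1, 0, 0, 0, -7]
    - [1, 0, 0, 0, -7]
    - [1, 0, 0, 0, -7]
    - [1, 0, 0, 0, -7]
    - [1, 0, 0, 0, -7]
    - [1, 0, 0, 0, -7]
    - [1, 0, 0, 0, -7]
    - [1, 0, 0, 0, -7]
    - [1, 0, 0, 0, -6.3]
    - [1, 0.035, -0.005, 0.01, 0]
    - [1, 0.035, -0.005, 0.01, 0]

```text
time_s: 9.13
ee_pos: [0.543, -0.1366, 0.3665]
tool_rot: [3.141, 0.0, 1.221]
wrist_force: [0.2, 0.5, 0.1]
finger_gap: 0.0856
grip_force: 0.0
```

>>> arm_command:
  motion:
    - [1, 0.035, -0.004, 0.01, 0]
    - [1, 0.035, -0.004, 0.01, 0]
    - [1, 0.014, -0.003, 0, 0]
    - [1, 0, 0, 0, 0]

```text
time_s: 9.47
ee_pos: [0.5616, -0.0499, 0.3451]
tool_rot: [-3.139, -0.0, 1.229]
wrist_force: [-0.8, 0.3, 0.2]
finger_gap: 0.0856
grip_force: 0.0
```

```bash
python3 look.py t1b; python3 d.py .5625 -.046 .207 70.5
```

```text
top row [ 0.5039 -0.303 ] 0.1289 444 ((0.5045790076255798, -0.3033839166164398), 0.025392770767211914)
top row [ 0.4421 -0.3017] 0.129 454 ((0.4418421983718872, -0.30208826065063477), 0.025946205481886864)
top bear [0.5917 0.0124] 170
scene row [ 0.4769 -0.3065] 0.128 339 ((0.47320371866226196, -0.30902838706970215), 0.059337813407182693)
scene b [ 0.5625 -0.0474] 185
scene bear [0.5939 0.0081] 106
ee [ 0.5614 -0.0526  0.3463] psi 70.23 q [-0.15 -0.01  1.44 -0.    1.71  0.19] | turn -0.27 then dx 0.0066 dy -0.0012 dz 0.1393
```

>>> arm_command:
  motion:
    - [1, 0.006, -0.001, 0.03, 0]
    - [1, 0, 0, 0.035, 0]
    - [1, 0, 0, 0.035, 0]
    - [1, 0, 0, 0.025, 0]
    - [1, 0, 0, 0.014, 0]
    - [1, 0, 0, 0, 0]
    - [1, 0, 0, 0, 0]

```text
time_s: 10.15
ee_pos: [0.5622, -0.048, 0.2074]
tool_rot: [-3.14, 0.001, 1.223]
wrist_force: [-0.3, 1.2, 0.6]
finger_gap: 0.0856
grip_force: 0.0
```

>>> arm_command:
  motion:
    - [0, 0, 0, 0, 0]
    - [0, 0, 0, 0, 0]
    - [0, 0, 0, 0, 0]
    - [0, 0, 0, 0, 0]
    - [0, 0, 0, 0, 0]
    - [0, 0, 0, 0, 0]

```text
time_s: 10.65
ee_pos: [0.5629, -0.0468, 0.2103]
tool_rot: [3.138, -0.0, 1.225]
wrist_force: [-1.3, -0.9, 6.2]
finger_gap: 0.0527
grip_force: 42.8
```

```bash
python3 d.py .5685 -.3035 .36 0.9
```

```text
ee [ 0.5629 -0.0468  0.2103] psi 70.17 q [-0.14  0.05  1.62 -0.    1.47  0.2 ] | turn 69.27 then dx 0.0016 dy 0.2567 dz -0.1497
```

>>> arm_command:
  motion:
    - [0, 0, 0, -0.01, 0]
    - [0, 0, 0, -0.03, 0]
    - [0, 0, 0, -0.04, 0]
    - [0, 0, 0, -0.04, 7]
    - [0, 0, 0, -0.03, 7]
    - [0, 0, 0, 0, 7]
    - [0, 0, 0, 0, 7]
    - [0, 0, 0, 0, 7]
    - [0, 0, 0, 0, 7]
    - [0, 0, 0, 0, 7]
    - [0, 0, 0, 0, 7]
    - [0, 0, 0, 0, 7]

```text
time_s: 11.65
ee_pos: [0.5623, -0.0466, 0.3582]
tool_rot: [3.142, -0.0, 0.119]
wrist_force: [0.2, 0.8, -2.7]
finger_gap: 0.0528
grip_force: 43.0
```

>>> arm_command:
  motion:
    - [0, 0, 0.03, 0, 6.2]
    - [0, 0, 0.038, 0, 0]
    - [0, 0, 0.038, 0, 0]
    - [0, 0, 0.038, 0, 0]
    - [0, 0, 0.038, 0, 0]
    - [0, 0, 0.038, 0, 0]
    - [0, 0, 0.025, 0, 0]
    - [0, 0, 0.01, 0, 0]
    - [0, 0, 0, 0, 0]

```text
time_s: 12.4
ee_pos: [0.5694, -0.3038, 0.3574]
tool_rot: [3.141, 0.001, 0.014]
wrist_force: [-0.2, 0.2, -2.2]
finger_gap: 0.0525
grip_force: 43.2
```

```bash
python3 d.py .5685 -.3035 .262 0.9
```

```text
ee [ 0.5694 -0.3038  0.3574] psi 0.78 q [-0.54  0.21  1.18 -0.    1.75  1.01] | turn -0.12 then dx -0.0009 dy -0.0003 dz 0.0954
```

>>> arm_command:
  motion:
    - [0, -0.001, 0, 0.03, 0]
    - [0, 0, 0, 0.03, 0]
    - [0, 0, 0, 0.02, 0]
    - [0, 0, 0, 0.01, 0]
    - [0, 0, 0, 0.003, 0]
    - [0, 0, 0, 0.002, 0]
    - [0, 0, 0, 0, 0]

```text
time_s: 12.98
ee_pos: [0.5694, -0.301, 0.2644]
tool_rot: [3.141, -0.002, 0.018]
wrist_force: [0.9, 0.3, -1.8]
finger_gap: 0.053
grip_force: 43.2
```

>>> arm_command:
  motion:
    - [0, 0, 0.001, 0.002, 0]
    - [0, 0, 0, 0.001, 0]
    - [0, 0, 0, 0, 0]

```text
time_s: 13.23
ee_pos: [0.5691, -0.3025, 0.2607]
tool_rot: [3.141, -0.001, 0.017]
wrist_force: [-0.3, 0.3, -2.2]
finger_gap: 0.0527
grip_force: 43.2
```

>>> arm_command:
  motion:
    - [0, 0, 0.001, 0.001, 0]
    - [0, 0, 0, 0.001, 0]
    - [0, 0, 0, 0, 0]

```text
time_s: 13.48
ee_pos: [0.5692, -0.303, 0.2603]
tool_rot: [-3.142, -0.002, 0.017]
wrist_force: [-3.0, 4.5, 6.3]
finger_gap: 0.053
grip_force: 44.0
```

>>> arm_command:
  motion:
    - [0, 0, 0, -0.001, 0]
    - [0.2, 0, 0, 0, 0]
    - [1, 0, 0, 0, 0]
    - [1, 0, 0, 0, 0]
    - [1, 0, 0, 0, 0]
    - [1, 0, 0, 0, 0]
    - [1, 0, 0, -0.02, 0]
    - [1, 0, 0, -0.04, 0]
    - [1, 0, 0, -0.04, 0]
    - [1, 0, -0.02, -0.03, 0]
    - [1, 0, -0.04, 0, 0]
    - [1, 0, -0.04, 0, 0]

```text
time_s: 14.48
ee_pos: [0.567, -0.2036, 0.392]
tool_rot: [3.139, -0.005, 0.014]
wrist_force: [-0.1, 0.2, -1.1]
finger_gap: 0.0854
grip_force: 0.0
```

>>> arm_command:
  motion:
    - [1, -0.01, -0.04, 0, 0]
    - [1, -0.01, -0.04, 0, 0]
    - [1, -0.01, -0.04, 0, 0]
    - [1, -0.01, -0.04, 0, 0]
    - [1, -0.01, -0.04, 0, 0]
    - [1, -0.01, -0.04, 0, 0]
    - [1, 0, 0, 0, 0]
    - [1, 0, 0, 0, 0]

```text
time_s: 15.15
ee_pos: [0.5027, 0.0373, 0.389]
tool_rot: [3.141, -0.001, 0.021]
wrist_force: [0.9, -1.1, -0.4]
finger_gap: 0.0852
grip_force: 0.0
```

```bash
python3 look.py t2; python3 m2.py v1.pkl|grep -E "tong|pin"; python3 d.py .4585 .2975 .300 4
```

```text
top row [ 0.5702 -0.3006] 0.1288 431 ((0.5704677104949951, -0.3006977438926697), 0.026259619742631912)
top row [ 0.5039 -0.3033] 0.1288 447 ((0.504382312297821, -0.3025127351284027), 0.026129284873604774)
top row [ 0.4421 -0.302 ] 0.1289 456 ((0.44293132424354553, -0.301691472530365), 0.026225952431559563)
scene row [ 0.5099 -0.3058] 0.128 538 ((0.5064150094985962, -0.30631184577941895), 0.09127609431743622)
scene bear [0.5937 0.0082] 108
 tong axis [0.06793075 0.26823865] yaw 3.8861749158883874 y@.45 0.29880749091823355 xrange [0.3619535  0.57689135] [[0.4, 0.296, 0.045], [0.43, 0.298, 0.054], [0.46, 0.299, 0.058], [0.49, 0.302, 0.061], [0.52, 0.304, 0.076], [0.55, 0.306, 0.09]]
 pin [0.36757985 0.29314371 0.02590869]
 tong axis [0.07225177 0.2623855 ] yaw 4.132540433924996 y@.45 0.2948987976941003 xrange [0.36274927 0.58154041] [[0.4, 0.292, 0.041], [0.45, 0.294, 0.057], [0.48, 0.296, 0.06], [0.51, 0.3, 0.07], [0.54, 0.302, 0.085], [0.57, 0.302, 0.083]]
 pin [0.36677067 0.29069716 0.02335257]
ee [0.5034 0.0351 0.3886] psi 0.96 q [ 0.   -0.17  1.51 -0.    1.8   1.56] | turn -3.04 then dx -0.0265 dy -0.2649 dz 0.0886
```

View pics/t2.png

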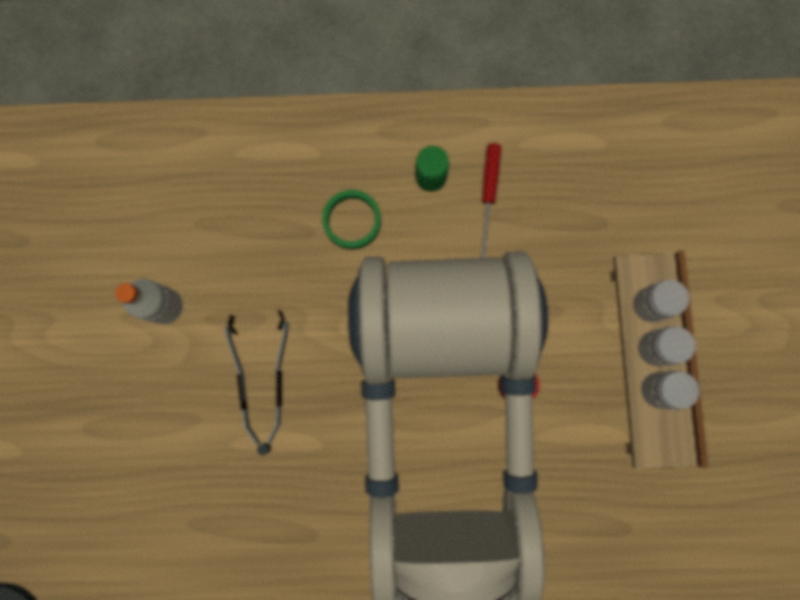

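Step 1 looks met: three tins in a row at about (668,298), (674,345) and (678,390), spaced 62 and 66 mm. Next, the tongs.

>>> arm_command:
  motion:
    - [1, -0.003, -0.035, 0.01, -3]
    - [1, -0.003, -0.037, 0.01, 0]
    - [1, -0.003, -0.037, 0.01, 0]
    - [1, -0.003, -0.037, 0.01, 0]
    - [1, -0.003, -0.037, 0.01, 0]
    - [1, -0.003, -0.037, 0.01, 0]
    - [1, -0.003, -0.03, 0.01, 0]
    - [1, -0.004, -0.014, 0.01, 0]
    - [1, 0, 0, 0, 0]
    - [1, 0, 0, 0, 0]

```text
time_s: 16.08
ee_pos: [0.4627, 0.2966, 0.3076]
tool_rot: [3.14, 0.002, 0.068]
wrist_force: [-0.1, -0.6, 0.3]
finger_gap: 0.0856
grip_force: 0.0
```

```bash
python3 - <<'E'
from h import *
import pickle
a,b=pickle.load(open('v0.pkl','rb'));C=cloud(a)
for u,v in((155,251),(178,249)):print(C[v-1:v+2,u-2:u+3].reshape(-1,3)[C[v-1:v+2,u-2:u+3,2].argmax()])
o=get_obs();c=camera('wrist'); save('w2',cv2.resize(c['frame'],(640,480)));pickle.dump((o,c),open('w2.pkl','wb'))
E
python3 d.py .4585 .2975 .300 4
```

```text
[0.45451225 0.32799846 0.0317336 ]
[0.46015961 0.27009831 0.03105393]
ee [0.4629 0.2961 0.3085] psi 3.87 q [ 0.51 -0.04  1.54 -0.    1.65  2.01] | turn -0.13 then dx -0.0043 dy -0.0017 dz 0.0085
```

View pics/w2.png

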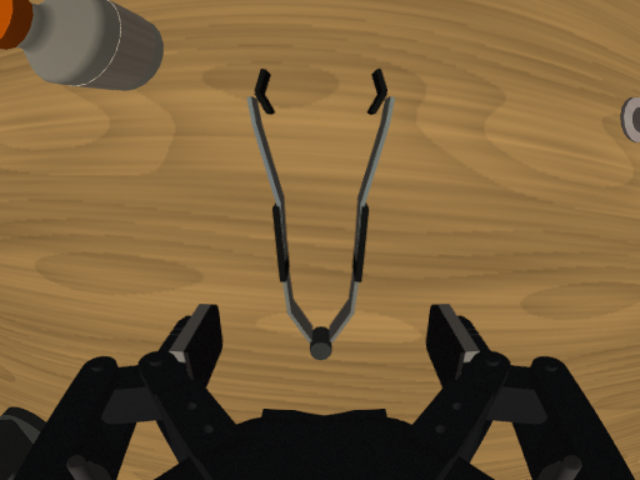

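```bash
cat > wp.py <<'E'
from h import *
def wray(o,c,u,v):
    K=c['K'];d=np.array([(u-K[0,2]),(v-K[1,2])]);r=np.hypot(*d);th=r/K[0,0]
    q=np.array([*(np.sin(th)*d/max(r,1e-9)),np.cos(th)])
    Rt=R.from_euler('xyz',o['tool_rot']).as_matrix();M=c['mount']
    return o['ee_pos']+Rt@M[:3,3],Rt@M[:3,:3]@q
def at(o,c,u,v,z):
    p,q=wray(o,c,u,v);return p+q*(z-p[2])/q[2]
E
python3 - <<'E'
from wp import *
import pickle;o,c=pickle.load(open('w2.pkl','rb'))
for n,u,v,z in(('jl',264,91,.027),('jr',379,91,.027),('pin',320,336,.032),('pl',279,243,.03),('pr',362,243,.03)):print(n,at(o,c,u*.8,v*.8,z).round(4))
E
```

```text
jl [0.5599 0.3415 0.027 ]
jr [0.565  0.2657 0.027 ]
pin [0.3836 0.2927 0.032 ]
pl [0.4562 0.3262 0.03  ]
pr [0.4601 0.2682 0.03  ]
```

>>> arm_command:
  motion:
    - [1, -0.004, -0.0015, 0.03, 0]
    - [1, 0, 0, 0.035, 0]
    - [1, 0, 0, 0.03, 0]
    - [1, 0, 0, 0.02, 0]
    - [1, 0, 0, 0.012, 0]
    - [1, 0, 0, 0.006, 0]
    - [1, 0, 0, 0, 0]
    - [1, 0, 0, 0, 0]
  squeeze: 20

```text
time_s: 16.8
ee_pos: [0.4587, 0.2983, 0.1773]
tool_rot: [-3.141, -0.002, 0.068]
wrist_force: [-0.2, -0.3, 0.5]
finger_gap: 0.0852
grip_force: 0.0
```

```bash
python3 d.py .4585 .2975 .174 4
```

```text
ee [0.4587 0.2983 0.1773] psi 3.91 q [ 0.51  0.03  1.7  -0.    1.41  2.02] | turn -0.09 then dx -0.0002 dy 0.0008 dz 0.0033
```

Now I close to about 55 mm in stages.

>>> arm_command:
  motion:
    - [0.8, 0, 0.001, 0.002, 0]
    - [0.7, 0, 0, 0, 0]
    - [0.64, 0, 0, 0, 0]
    - [0.64, 0, 0, 0, 0]
    - [0.64, 0, 0, 0, 0]
    - [0.64, 0, 0, 0, 0]

```text
time_s: 17.3
ee_pos: [0.4586, 0.2981, 0.1763]
tool_rot: [-3.14, -0.004, 0.069]
wrist_force: [-0.9, 0.0, 5.8]
finger_gap: 0.0551
grip_force: 6.2
```

>>> arm_command:
  motion:
    - [0.64, 0, 0, -0.005, 0]
    - [0.64, 0, 0, -0.01, 0]
    - [0.64, 0, 0, -0.02, 0]
    - [0.64, 0, 0, -0.03, 0]
    - [0.64, 0, 0, -0.03, 0]
    - [0.64, 0, 0, -0.01, 0]
    - [0.64, 0, 0, 0, 0]
    - [0.64, 0, 0, 0, 0]

```text
time_s: 17.97
ee_pos: [0.4578, 0.2977, 0.2787]
tool_rot: [-3.141, -0.001, 0.069]
wrist_force: [1.4, -0.7, -2.2]
finger_gap: 0.0548
grip_force: 4.3
```

Run:
```python
from h import *
import pickle
o=get_obs();c=camera('wrist');s=camera('scene');t=camera('top');pickle.dump((o,c,s,t),open('w3.pkl','wb'))
save('w3',np.hstack([cv2.resize(c['frame'],(400,300)),cv2.resize(s['frame'][140:240,300:433],(400,300),interpolation=cv2.INTER_CUBIC)]))
print(o['ee_pos'],o['tool_rot'],o['wrist_force'],o['finger_gap'],o['grip_force'])
C=cloud(s);P=C[(C[...,1]>.23)&(C[...,1]<.37)&(C[...,0]>.35)&(C[...,0]<.62)&(C[...,2]>.05)&(C[...,2]<.16)]
for lo in np.arange(.36,.62,.02):
    q=P[abs(P[:,0]-lo)<.01]
    if len(q):print(lo.round(2),len(q),np.percentile(q[:,2],[5,50,95]).round(3),np.percentile(q[:,1],[2,98]).round(3))
```

```text
[0.45781132 0.2976633  0.27868163] [-3.14128366e+00 -6.43597215e-04  6.93001720e-02] [ 1.43046278 -0.66224802 -2.22714831] 0.05476238291877724 4.278778955340385
0.36 5 [0.104 0.111 0.119] [0.286 0.296]
0.38 75 [0.103 0.113 0.124] [0.277 0.307]
0.4 34 [0.103 0.114 0.127] [0.274 0.314]
0.42 15 [0.108 0.121 0.129] [0.314 0.318]
0.44 24 [0.105 0.129 0.154] [0.27  0.333]
0.46 201 [0.111 0.137 0.159] [0.251 0.35 ]
0.48 92 [0.112 0.131 0.159] [0.241 0.326]
0.5 43 [0.106 0.117 0.128] [0.271 0.328]
0.52 37 [0.106 0.121 0.129] [0.267 0.334]
0.54 33 [0.109 0.124 0.128] [0.264 0.338]
0.56 81 [0.104 0.119 0.128] [0.262 0.342]
0.58 51 [0.105 0.118 0.127] [0.269 0.335]
```

View pics/w3.png

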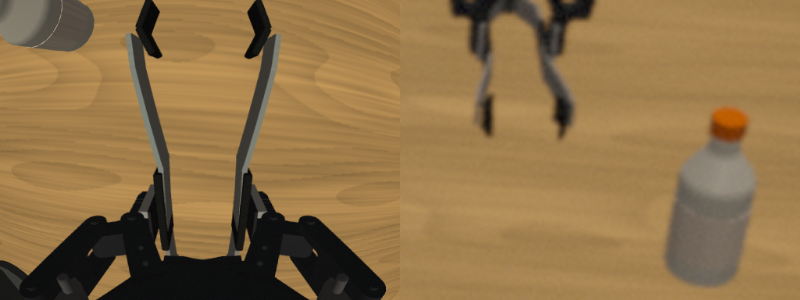

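The tongs hang level in the grip, with jaws at (150,28) and (258,28) in the left half of the picture. Next I move above the bearing.

>>> arm_command:
  motion:
    - [0.64, 0, 0.01, 0, 2]
    - [0.64, 0, 0.02, 0, 3]
    - [0.64, 0, 0.025, 0, 3]
    - [0.64, 0, 0.025, 0, 3]
    - [0.64, 0, 0.025, 0, 3]
    - [0.64, 0, 0.025, 0, 3]
    - [0.64, 0, 0.025, 0, 2]
    - [0.64, 0, 0.02, 0, 0]
    - [0.64, 0, 0.015, 0, 0]
    - [0.64, 0, 0.01, 0, 0]
    - [0.64, 0, 0, 0, 0]
    - [0.64, 0, 0, 0, 0]

```text
time_s: 19.12
ee_pos: [0.4322, 0.1002, 0.2782]
tool_rot: [-3.141, 0.001, -0.264]
wrist_force: [-0.2, 0.0, -1.7]
finger_gap: 0.055
grip_force: 4.3
```

```bash
python3 d.py .4867 .0385 .265 -15
python3 - <<'E'
from wp import *
import pickle;o,c,s,t=pickle.load(open('w3.pkl','rb'))
l,r=[at(o,c,u*1.28,v*1.28,.1275) for u,v in((150,28),(258,28))]
print(l,r); D=(l+r)/2-o['ee_pos'];p=o['tool_rot'][2];print('tool',np.cos(p)*D[0]+np.sin(p)*D[1],np.sin(p)*D[0]-np.cos(p)*D[1])
E
```

```text
ee [0.4322 0.1002 0.2782] psi -15.14 q [ 0.15 -0.33  1.84  0.    1.63  1.99] | turn -0.14 then dx 0.0686 dy 0.0455 dz 0.0132
[0.55946793 0.33102005 0.1275    ] [0.56349293 0.27558798 0.1275    ]
tool 0.10381085931555857 0.001551359699381279
```

>>> arm_command:
  motion:
    - [0.64, 0.008, 0.005, 0, 0]
    - [0.64, 0.014, 0.01, 0, 0]
    - [0.64, 0.016, 0.01, 0, 0]
    - [0.64, 0.016, 0.01, 0.005, 0]
    - [0.64, 0.01, 0.007, 0.005, 0]
    - [0.64, 0.004, 0.003, 0, 0]
    - [0.64, 0, 0, 0, 0]
    - [0.64, 0, 0, 0, 0]

```text
time_s: 19.78
ee_pos: [0.4863, 0.0397, 0.2684]
tool_rot: [-3.141, 0.001, -0.262]
wrist_force: [-0.7, 0.7, -1.3]
finger_gap: 0.055
grip_force: 4.3
```

```bash
python3 d.py .4867 .0385 .265 -15
python3 - <<'E'
from h import *
import pickle
o=get_obs();c=camera('wrist');s=camera('scene');t=camera('top');pickle.dump((o,c,s,t),open('w4.pkl','wb'))
save('w4',cv2.resize(c['frame'][0:160,160:360],(800,640))[:600])
save('s4',cv2.resize(s['frame'][150:250,170:303],(798,600),interpolation=cv2.INTER_CUBIC))
E
```

```text
ee [0.4863 0.0397 0.2684] psi -15.04 q [ 0.01 -0.2   1.75  0.    1.59  1.84] | turn -0.04 then dx 0.0007 dy 0.0011 dz 0.0034
```

View pics/w4.png

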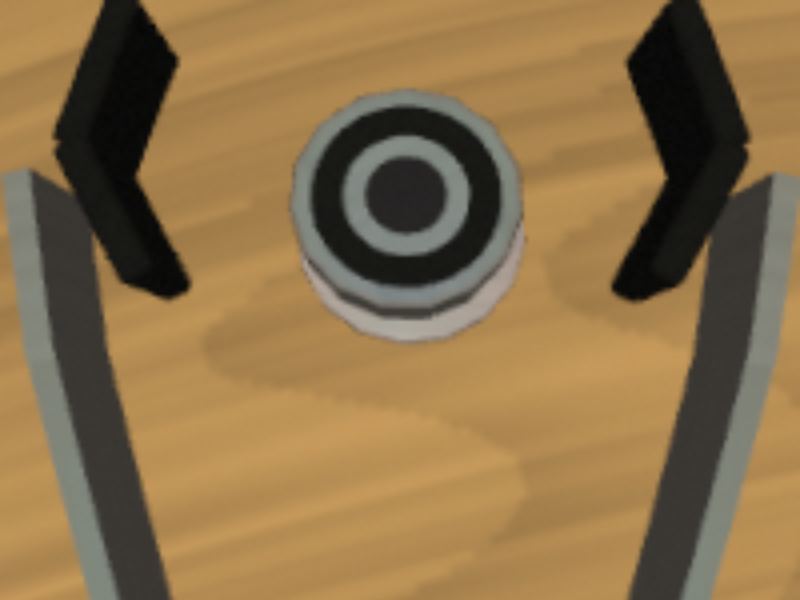

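The bearing (406,194) lies between the jaws, whose V apexes are at (88,145)/(722,145) on the upper edge and (135,180)/(667,180) on the lower edge.

Run:
```python
from wp import *
import pickle;o,c,s,t=pickle.load(open('w4.pkl','rb'))
p=o['tool_rot'][2]
def tl(P):
    D=P-o['ee_pos'];return np.round([np.cos(p)*D[0]+np.sin(p)*D[1],np.sin(p)*D[0]-np.cos(p)*D[1]],4)
f=lambda u,v,z:at(o,c,160+u/4,v/4,z)
for z in (.117,.119):print('top',tl(f(88,145,z)),tl(f(722,145,z)))
for z in (.093,.095):print('bot',tl(f(135,180,z)),tl(f(667,180,z)))
for z in (.053,.055):print('bearing',tl(f(406,194,z)),f(406,194,z))
for nm,cc in(('top',t),('scene',s)):
    C=cloud(cc);P=C[np.hypot(C[...,0]-.593,C[...,1]-.01)<.026];T=P[abs(P[:,2]-.054)<.006];print(nm,len(T),np.percentile(T[:,2],90) if len(T) else '')
```

```text
top [ 0.1039 -0.0301] [0.1041 0.034 ]
top [ 0.1035 -0.0296] [0.1037 0.0334]
bot [ 0.1045 -0.0304] [0.1047 0.0336]
bot [ 0.1042 -0.03  ] [0.1043 0.0332]
bearing [0.1088 0.0025] [0.59073904 0.00902315 0.053     ]
bearing [0.1085 0.0025] [0.59039764 0.00913368 0.055     ]
top 149 0.05601078376948019
scene 108 0.05432679475457038
```

>>> arm_command:
  motion:
    - [0.64, 0.004, 0.001, 0, 0]
    - [0.64, 0, 0, 0.01, 0]
    - [0.64, 0, 0, 0.015, 0]
    - [0.64, 0, 0, 0.015, 0]
    - [0.64, 0, 0, 0.012, 0]
    - [0.64, 0, 0, 0.008, 0]
    - [0.64, 0, 0, 0.004, 0]
    - [0.64, 0, 0, 0, 0]
    - [0.64, 0, 0, 0, 0]

```text
time_s: 20.68
ee_pos: [0.49, 0.0374, 0.205]
tool_rot: [-3.141, -0.0, -0.262]
wrist_force: [0.2, -1.0, -0.6]
finger_gap: 0.0546
grip_force: 4.3
```

```bash
python3 d.py .49 .0375 .203 -15
python3 - <<'E'
from h import *
import pickle
o=get_obs();c=camera('wrist');s=camera('scene')
save('w5',np.hstack([cv2.resize(c['frame'][0:120,180:340],(400,300)),cv2.resize(s['frame'][170:245,180:280],(400,300),interpolation=cv2.INTER_CUBIC)]))
E
```

```text
ee [0.49   0.0374 0.205 ] psi -15.03 q [ 0.01 -0.15  1.82 -0.    1.47  1.84] | turn -0.03 then dx -0.0001 dy -0.0001 dz 0.0020
```

View pics/w5.png

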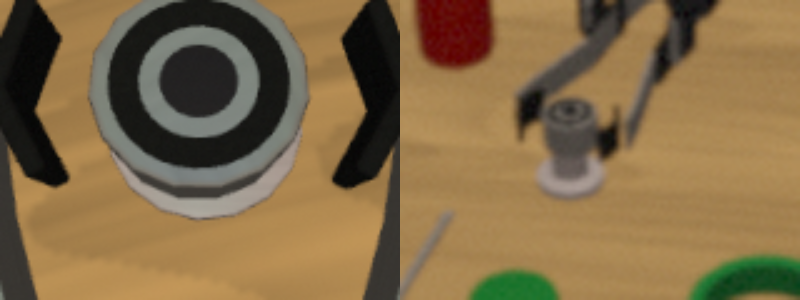

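The bearing is centred between the jaws in both views. Closing now.

>>> arm_command:
  motion:
    - [0.6, 0, 0, 0, 0]
    - [0.57, 0, 0, 0, 0]
    - [0.54, 0, 0, 0, 0]
    - [0.51, 0, 0, 0, 0]
    - [0.48, 0, 0, 0, 0]
    - [0.4, 0, 0, 0, 0]
    - [0.3, 0, 0, 0, 0]
    - [0.3, 0, 0, 0, 0]
    - [0.3, 0, 0, 0, 0]
    - [0.3, 0, 0, 0, 0]
  squeeze: 34

```text
time_s: 21.62
ee_pos: [0.4899, 0.0374, 0.2048]
tool_rot: [-3.141, -0.0, -0.262]
wrist_force: [-0.8, 1.0, -0.2]
finger_gap: 0.0427
grip_force: 36.6
```

>>> arm_command:
  motion:
    - [0.3, 0, 0, -0.002, 0]
    - [0.3, 0, 0, -0.005, 0]
    - [0.3, 0, 0, -0.01, 0]
    - [0.3, 0, 0, -0.018, 0]
    - [0.3, 0, 0, -0.02, 0]
    - [0.3, 0, 0, -0.02, 0]
    - [0.3, 0, 0, -0.02, 0]
    - [0.3, 0, 0, -0.015, 0]
    - [0.3, 0, 0, -0.008, 0]
    - [0.3, 0, 0, -0.002, 0]
    - [0.3, 0, 0, 0, 0]
    - [0.3, 0, 0, 0, 0]

```text
time_s: 22.62
ee_pos: [0.4897, 0.0374, 0.3236]
tool_rot: [3.141, 0.002, -0.262]
wrist_force: [-0.4, 1.1, -2.8]
finger_gap: 0.0432
grip_force: 36.4
```

```bash
python3 look.py t9
python3 - <<'E'
from h import *
o=get_obs();c=camera('wrist');s=camera('scene')
save('w6',np.hstack([cv2.resize(c['frame'][0:120,180:340],(400,300)),cv2.resize(s['frame'][100:250,60:260],(400,300),interpolation=cv2.INTER_CUBIC)]))
C=cloud(s);P=C[np.hypot(C[...,0]-.596,C[...,1]-.01)<.03];P=P[P[:,2]>.06];print(len(P),np.percentile(P[:,2],[2,10,90,98]))
E
```

```text
top row [ 0.5699 -0.3007] 0.1287 430 ((0.5703528523445129, -0.30143487453460693), 0.02625146508216858)
top row [ 0.5038 -0.3035] 0.129 438 ((0.5039972066879272, -0.30349594354629517), 0.02570369839668274)
top row [ 0.4421 -0.3022] 0.1288 454 ((0.44330471754074097, -0.30290111899375916), 0.02615252695977688)
scene row [ 0.5101 -0.3058] 0.1281 538 ((0.508923351764679, -0.309600293636322), 0.08849186450242996)
297 [0.14581402 0.14934406 0.17030309 0.17153164]
```

View pics/w6.png

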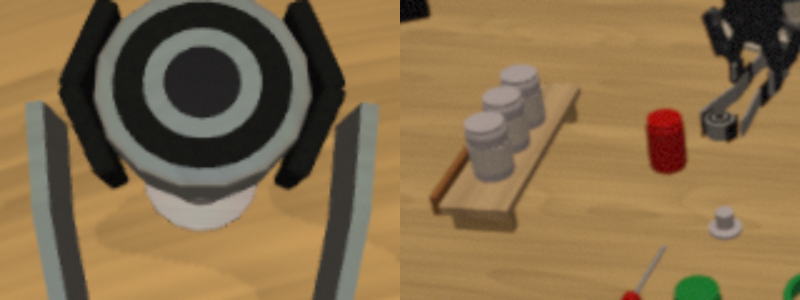

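The bearing (203,80) is held in both jaws with its underside about 147 mm up, the stand (724,222) is empty, and the three tins stand in their row. Let it settle, then hand in.

>>> arm_command:
  motion:
    - [0.3, 0, 0, 0, 0]
    - [0.3, 0, 0, 0, 0]
    - [0.3, 0, 0, 0, 0]
    - [0.3, 0, 0, 0, 0]

```text
time_s: 23.15
ee_pos: [0.4899, 0.0374, 0.3246]
tool_rot: [3.142, 0.0, -0.262]
wrist_force: [0.1, -0.2, -3.2]
finger_gap: 0.0426
grip_force: 36.4
```

```bash
python3 -c "
from rig import env
print(env.close_job())"
```

```text
the job is handed in; nothing more can be done
None
```

I handed the job in at about 23 s of the 72 s allowed, and no verdict came back: the three tins stand in a close row on the shelf (gaps about 8 and 12 mm), and the squeezed tongs hold the bearing still, its underside about 147 mm above the bench.

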